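# Fit the manipulator's support rod into its clamp block

## Task

Take the metal support rod off its rest and start it, bevelled end first, into the bore of the white clamp block; when it is partway in let go, take it again further back near the red end, and push it home against the depth stop with a firm but gentle push of about 14 N on the stop (more than 22 N would damage it). Then leave the rod seated there and let go. Do not disturb the dish, the bottle or the tip box.

Things in the scene. Friction and masses are not known exactly. Their poses are not given: they have to be found in the camera images.
- rod: Loose straight metal rod, 14 mm diameter, 200 mm long, 0.13 to 0.2 kg, red band on the last 12 mm of its rear end. Origin at its middle (also centre of mass) on the axis; +x runs to its bevelled front end. It starts level in the rest, axis 45 mm above the table; only from x = -15 to +65 mm is it free on both sides there (the rear lies in a trough).
- rod_tip (a point): Centre of the rod's front face, 100 mm ahead of its middle; the last 3 mm are bevelled from 14 to 8 mm diameter.
- rest: Fixed rod rest, white with blue walls, base 190 x 70 x 12 mm. Origin on the table about under the rod's middle, +x as the rod's. Trough for the rear: x = -95 to -20 mm, walls 8 mm thick, 19 mm apart, up to 56 mm above the table. Fork for the front: x = 73 to 85 mm, the same walls up to 48 mm. Between them there is free space round the rod down to the base.
- block: Fixed white clamp block, 150 mm long, 64 mm wide, 70 mm high, on a dark base plate 8 mm thick and 110 mm wide that starts 30 mm behind the front face. Origin on the table straight below the bore's mouth; +x is horizontal and runs into the bore, z up. Its front face has a blue stripe near the foot.
- bore_mouth (a point): Centre of the bore's mouth in the block's front face, 45 mm above the table; axes as the block's. The bore is level, 16 mm in diameter (2 mm of play on the rod), with a 4 mm chamfer at the mouth. A spring plunger 45 mm inside bears on the rod from above: from there on the rod drags with 5 to 13 N and stays where it is left.
- stop: Fixed, rigid brass depth-stop screw; black knob 28 mm in diameter at the back of the block, beginning 45 mm behind the inner face. Origin at that inner face on the bore's axis, 117 to 133 mm inside the mouth: there the rod's front must rest. +x as the block's. A push on it of 8 to 22 N beyond the bore's drag, held a moment, seats the rod; more damages it.
- dish: Culture dish with lid, 64 mm diameter, 18 mm high, origin at the centre of its underside. Leave alone.
- bottle: Small bottle, 48 mm diameter, 85 mm high, origin at the centre of its underside. Leave alone.
- tipbox: Green pipette-tip box, 70 x 110 x 57 mm, origin at the centre of its underside. Leave alone.
Things that resemble listed ones, but are neither listed nor needed, are in the scene too. There is more than one size of the block; the one meant has the size given above.

How it is judged:
By the outcome, as a careful person would: the job done as asked, in the order asked, and still so for the second after the job is handed in, with the robot touching nothing.
It also fails if it takes over 64 s, if anything falls off the work surface, if the arm or the gripper's body presses on something with over 40 N, if the wrist force passes 120 N, or if a joint passes its speed limit or range.

## Robot

A 6-joint arm with a two-finger parallel gripper is mounted at the origin on the work surface. World frame = base frame: x ahead of the robot, y to its left, z up, the work surface at z = 0. Lengths are in m, angles in rad, forces in N, time in s.
With the tool pointing down it reaches from about 0.25 to 0.775 m from the base axis. Payload 8.9 kg.
Tool frame: the origin (TCP) lies midway between the tips of the shut fingers; the grasp point (between the pads) lies behind it (manip.tcp_to_grasp is the x of the grasp point in the tool frame, in m); x points along the fingers, y is the direction in which the jaws open and shut, and the axes are right-handed (so a half turn about x gives the same grasp; the last joint's range is limited). The gripper opens to 85 mm and grips with 20 to 120 N. Pads are 22 mm wide; open, the fingers measure 114 mm over their backs; the gripper's body (76 mm by 85 mm) begins 54 mm behind the grasp point. The pads swing forward as they close: fully open they stand 13 mm farther back than shut.
Start: joints at [1.051, 0.291, -0.153, 1.127, 0, 1.431], TCP at [0.195, 0.487, 0.231] pointing down, gripper open.
Joint ranges: [-2.52, 2.52], [-0.91, 1.74], [-1.3, 1.37], [-1.96, 2.02], [-1.52, 1.47], [-3.14, 3.14]. Speed limits (rad/s): [2.22, 2.22, 2.79, 3.14, 3.14, 3.14].

## Interface

Orientations are given as a unit quaternion [x, y, z, w].
In Python, from station import manip, optics gives the robot as it stands. The module is installed in compiled form; this text tells all that it offers.
- The arm moves only by the tool servo_tool, never from a script. Its argument "moves" is one flat list of numbers, 7 for each row, row after row: the turn, a rotation vector about the tool's x, y, z in degrees, then the shift along the tool's x, y, z in cm, then the finger opening in cm, from 0 to 8.54. A call has 1 to 10 rows; each row shifts and turns the commanded pose from where the row before left it, along the tool's axes as they then stand; what a row does not reach is not made up. A row lasts 1/10 s, in which the tool goes at most 50 mm and 8.59 degrees, less where a joint would pass 70% of its speed; a pose out of reach is approached as far as the arm can. A call is refused whole if a number of a shift passes 5 or a number of a turn 8.59, either way. A call with a gripper value outside its range is refused whole. The fingers move at their own pace and stop on an object; "grip_force" is the grip in N (left out, the last holds). Time passes only in rows, so rows that do not move let the fingers close. It gives the time, the measured TCP pose, the force and the opening at its end, in the units of the state.
- manip.get_state(): the state, without advancing time (a new reading comes with each control period).
- optics.read_camera(name): name is "side" or "top"; returns a dict with "frame" (384x512x3 uint8, red, green, blue), "fx", "fy", "cx", "cy" (pixels), "origin" and "orientation" of the camera in the world. Camera axes: x right, y up, looking along -z (the intrinsics and any distortion apply to the point x, -y, -z); pixel columns grow to the right and rows downward; lengths in m; the calibration is good to about 2 mm. A picture is of the moment at which its call begins. There is no depth.
- manip.job_done(): hands the job in, once; it reports no verdict.
The state is a dict: "time": time; "joint_pos": joint angles; "qd": joint speeds; "joint_efforts": joint torques, N m; "tool_pos": TCP position; "eef_rot": TCP orientation; "wrist_force": force on the tool from outside, world axes, zero at the start; "ft_torque": the same for the moment, N m; "opening": finger opening in m.
Only numpy, scipy, OpenCV 4.12 (cv2) and the standard library are available. Lean on these libraries where they do the work, as an engineer would, in place of code of your own. Each camera call takes 0.05 s, during which the arm holds its last target. There are 200 camera calls.

## Working session

There is one attempt and no reset: what is moved stays moved. The work goes in short steps, Python scripts to look and compute and a tool call to move; the robot and the scene stay as the last step left them, time stands still between calls to the robot, and variables do not carry over. Pictures are saved under pics/ and viewed, about 8 in all and at most 12, crops included, and the job is handed in when it is done.

Besides the shell and the picture viewer there is one more tool, called after ">>>" as name(argument=value, ...) on one line, values as JSON. servo_tool: Moves the arm, as the interface text tells. Its arguments: {"type":"object","properties":{"moves":{"type":"array"},"grip_force":{"type":"number"}},"required":["moves"]}

```bash
mkdir -p pics; python3 - <<'E'
from station import manip, optics
import cv2
print(manip.get_state(), manip.tcp_to_grasp)
for n in ("top","side"):
    r=optics.read_camera(n); print({k:v for k,v in r.items() if k!="frame"})
    cv2.imwrite(f"pics/{n}0.png",r["frame"][:,:,::-1])
E
```

```text
{'time': 0.0, 'joint_pos': array([ 1.05070566e+00,  2.91252463e-01, -1.54131915e-01,  1.12664836e+00,
       -6.24563282e-07,  1.43151918e+00]), 'qd': array([ 0.00028965,  0.00102979, -0.00217172, -0.00185481,  0.00092535,
        0.00133602]), 'joint_efforts': array([ 8.71025004e-04, -5.37135673e+01,  3.31370151e+01,  1.58652366e-02,
       -2.13992334e-04, -2.22106237e-06]), 'tool_pos': array([0.19490574, 0.48703022, 0.23074464]), 'eef_rot': array([ 0.13341215,  0.69446866, -0.13423948,  0.69418603]), 'wrist_force': array([ 0.50060393, -0.14937942,  0.16613917]), 'ft_torque': array([ 0.00152714, -0.01657723,  0.03400927]), 'opening': 0.08521598764502479} -0.0187
{'fx': 387.37863369306785, 'fy': 387.37863369306785, 'cx': 252.3361757219051, 'cy': 190.84548884706427, 'origin': array([0.49284026, 0.02700298, 1.10023594]), 'orientation': array([-0.0229022 ,  0.03411718,  0.71625346, -0.69662938])}
{'fx': 384.7961376081302, 'fy': 384.7961376081302, 'cx': 264.45918427756027, 'cy': 191.6194673309524, 'origin': array([ 0.47789824, -0.6416446 ,  0.93302201]), 'orientation': array([ 0.32098302, -0.02873837, -0.05641064,  0.94496658])}
```

View pics/top0.png

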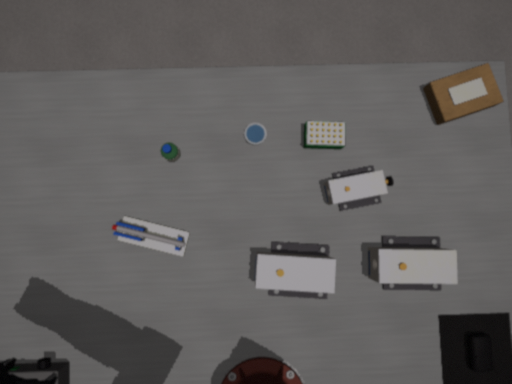

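View pics/side0.png

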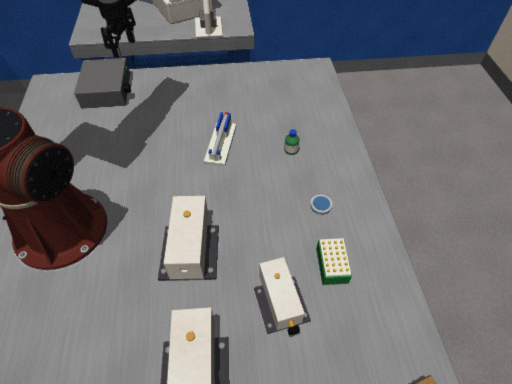

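Top view: the rod rests at (152,236), red end left at (115,228) and front near (185,243). Three white blocks could be the target: (358,187), about 55 px long (about 146 mm), with its knob at (388,181); (296,273), 78 px (about 207 mm); and (417,266), 78 px. Only the one at (358,187) matches 150 x 64 mm. Its knob is on the right, so the mouth is on the left, at about (330,190). I'll check both the rod and the block in a close crop.

```bash
cat > h.py <<'E'
import numpy as np, cv2
from scipy.spatial.transform import Rotation as R
from station import manip, optics
def cam(n): return optics.read_camera(n)
def ray(c,p,z):
    p=np.atleast_2d(np.asarray(p,float))
    d=np.c_[(p[:,0]-c["cx"])/c["fx"],-(p[:,1]-c["cy"])/c["fy"],-np.ones(len(p))]
    d=R.from_quat(c["orientation"]).apply(d); o=np.asarray(c["origin"])
    return o+d*((z-o[2])/d[:,2])[:,None]
def proj(c,P):
    q=R.from_quat(c["orientation"]).inv().apply(np.atleast_2d(P)-c["origin"])
    return np.c_[c["cx"]-c["fx"]*q[:,0]/q[:,2],c["cy"]+c["fy"]*q[:,1]/q[:,2]]
def crop(c,x0,y0,w,h,s): 
    return cv2.resize(c["frame"][y0:y0+h,x0:x0+w,::-1],None,fx=s,fy=s,interpolation=cv2.INTER_CUBIC)
E
python3 - <<'E'
from h import *
t=cam("top"); s=cam("side")
a=crop(t,105,205,95,60,4);b=crop(t,315,155,95,60,4)
c=crop(s,195,100,95,75,4);d=crop(s,240,250,95,75,4)
cv2.imwrite("pics/c1.png",np.vstack([np.hstack([a,b]),np.hstack([c,d])]))
E
```

```text
(no output)
```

View pics/c1.png

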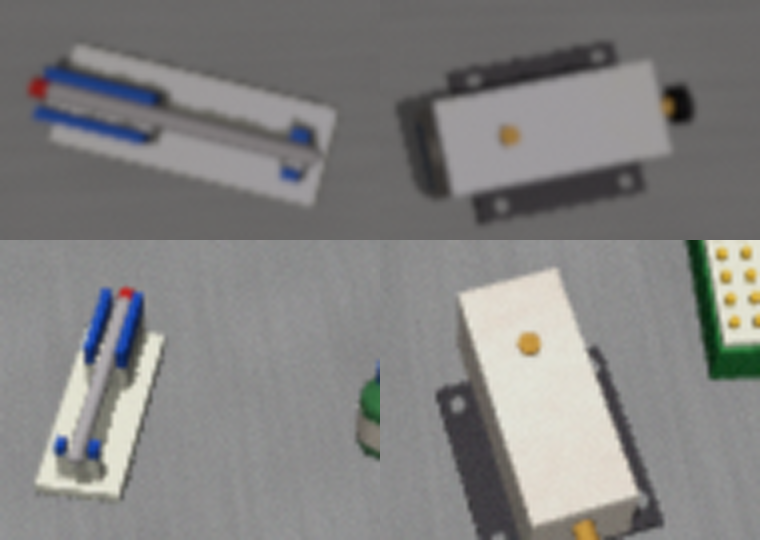

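The crops confirm the choice. Top right is the small white block, with its brass-stemmed black knob on the right and a bright face about 146 x 64 mm. Top left is the rod, red end at crop (38,88) and front at crop (318,155), running left to right. Next I'll get both poses from the two cameras.

```bash
cat > m.py <<'E'
from h import *
def big(mask,c,z):
    k,_=cv2.findContours(mask.astype(np.uint8),cv2.RETR_EXTERNAL,cv2.CHAIN_APPROX_NONE)
    k=max(k,key=cv2.contourArea)[:,0,:]
    w=ray(c,k,z)[:,:2]*1000
    return cv2.minAreaRect(cv2.convexHull(w.astype(np.float32))), k
def roi(c,x0,y0,w,h):
    m=np.zeros(c["frame"].shape[:2],bool);m[y0:y0+h,x0:x0+w]=1;return m
def red(c,r):
    f=c["frame"].astype(int); m=(f[...,0]>1.6*f[...,1]+20)&(f[...,0]>1.6*f[...,2]+20)&r
    v,u=np.nonzero(m); return np.array([u.mean(),v.mean()]),m.sum()
E
python3 - <<'E'
from m import *
t=cam("top"); s=cam("side")
for n,c,rb,rr in (("top",t,(315,155,72,60),(105,205,95,60)),("side",s,(255,250,50,85),(195,100,50,75))):
    f=c["frame"]; g=f.min(2); mb=roi(c,*rb); mr=roi(c,*rr)
    hi=np.percentile(g[mb],95); th=0.5*(hi+np.median(f.min(2)[200:220,200:220])) if n=="top" else .9*hi
    q,k=big((g>th)&mb,c,.07)
    print(n,"block",hi,th,np.round(q[0],1),np.round(q[1],1),q[2], np.round(cv2.boxPoints(q),1).tolist())
    # rest base incl. blue
    hr=np.percentile(g[mr],95); bg=np.median(g[mr]); 
    m=((g>.5*(hr+bg))|((f[...,2].astype(int)-f[...,0])>40))&mr
    q,k=big(m,c,.012); print(" rest",np.round(q[0],1),np.round(q[1],1),q[2],np.round(cv2.boxPoints(q),1).tolist())
    p,nn=red(c,mr); print(" red",p,nn,ray(c,p,.048)*1000)
    # gold plunger
    fi=f.astype(int); m=(fi[...,0]-fi[...,2]>50)&mb; lab=cv2.connectedComponentsWithStats(m.astype(np.uint8))
    for st,ce in zip(lab[2][1:],lab[3][1:]): print(" gold",st[4],ce,ray(c,ce,.072)*1000)
E
```

```text
top block 155.0 129.0 [ 580.1 -273.6] [ 63.7 148.6] 9.444674491882324 [[536.5999755859375, -205.60000610351562], [560.9000244140625, -352.1000061035156], [623.7000122070312, -341.70001220703125], [599.4000244140625, -195.10000610351562]]
 rest [442.7 301.9] [203.2  27.6] 76.22847747802734 [[405.1000061035156, 206.5], [431.8999938964844, 200.0], [480.29998779296875, 397.3999938964844], [453.5, 403.8999938964844]]
 red [114.0625 226.8125] 16 [[490.71075067 383.85219937  48.        ]]
 gold 3 [386. 181.] [[ 592.4719912  -349.71660443   72.        ]]
 gold 15 [347.13333333 188.46666667] [[ 575.22001979 -244.13437144   72.        ]]
side block 212.0 190.8 [ 579.2 -272.9] [ 62.5 148.3] 9.439918518066406 [[536.2000122070312, -204.8000030517578], [560.5999755859375, -351.20001220703125], [622.2000122070312, -340.8999938964844], [597.7999877929688, -194.60000610351562]]
 rest [468.3 312.1] [239.2  67.9] 74.36259460449219 [[403.29998779296875, 206.0], [468.70001220703125, 187.6999969482422], [533.2000122070312, 418.1000061035156], [467.79998779296875, 436.3999938964844]]
 red [226.  112.5] 6 [[490.48366904 387.81476814  48.        ]]
 gold 29 [276.72413793 275.4137931 ] [[ 573.77463021 -243.13068737   72.        ]]
 gold 38 [290.92105263 323.15789474] [[ 588.68438909 -361.18841168   72.        ]]
```

```bash
python3 - <<'E'
from m import *
t=cam("top"); s=cam("side")
c=np.array([[123.75,215.75],[188.75,231.25],[183,256.5],[117.5,239.5]])
w=ray(t,c,.012)*1000; print(w.round(1).tolist(),w.mean(0)); print(ray(s,[[203.75,161.75],[225,164.25],[235.75,123.75]],.012)*1000)
for n,c,rr in (("top",t,(105,205,95,60)),("side",s,(195,100,50,75))):
    f=c["frame"].astype(int); m=(f[...,2]-f[...,0]>(30 if n=="top" else 60))&roi(c,*rr)
    L=cv2.connectedComponentsWithStats(m.astype(np.uint8))
    for i in range(1,L[0]):
        if L[2][i][4]<4: continue
        for z in (.048,.056):
            v,u=np.nonzero(L[1]==i); W=ray(c,np.c_[u,v],z)[:,:2]*1000
            q=cv2.minAreaRect(W.astype(np.float32)); print(n,L[2][i][4],z,L[3][i].round(1),np.round(W.mean(0),1),np.round(q[0],1),np.round(q[1],1),round(q[2],1))
v=[[112.5+2.5*0,0]]
cv2.imwrite("pics/rod.png",crop(t,108,215,84,40,9))
E
```

```text
[[520.6, 369.2, 12.0], [472.4, 188.9, 12.0], [403.2, 205.9, 12.0], [455.3, 386.6, 12.0]] [462.87185436 287.64812427  12.        ]
[[405.06638493 201.11617154  12.        ]
 [471.85568285 183.04048649  12.        ]
 [520.94643699 367.3975611   12.        ]]
top 104 0.048 [129.5 226.1] [491.5 342.6] [491.5 341.6] [77.9  9.7] 74.4
top 104 0.056 [129.5 226.1] [491.5 340.2] [491.5 339.2] [77.3  9.6] 74.4
top 97 0.048 [126.8 235.9] [465.5 349.8] [465.4 349.2] [77.  9.] 75.1
top 97 0.056 [126.8 235.9] [465.7 347.3] [465.6 346.7] [76.4  8.9] 75.1
top 17 0.048 [179.4 238.5] [454.3 209.1] [454.4 210. ] [10.8  8. ] 88.3
top 17 0.056 [179.4 238.5] [454.6 207.7] [454.7 208.6] [10.7  8. ] 88.3
top 15 0.048 [176.9 248.2] [428.7 215.9] [427.9 215.8] [10.8  8. ] 88.3
top 15 0.056 [176.9 248.2] [429.2 214.5] [428.4 214.3] [10.7  7.9] 88.3
side 49 0.048 [219. 120.] [464.5 352.5] [463.5 348.8] [90.   9.5] 75.2
side 49 0.056 [219. 120.] [464.6 343.6] [463.7 339.9] [89.2  9.4] 75.2
side 52 0.048 [226.6 121.7] [489.5 341.4] [489.5 341.3] [89.8  9.8] 73.5
side 52 0.056 [226.6 121.7] [489.4 332.5] [489.4 332.4] [88.9  9.7] 73.5
side 8 0.048 [209.5 150.5] [427.3 213.9] [427.3 213.9] [13.2  3.1] 87.7
side 8 0.056 [209.5 150.5] [427.7 206.2] [427.7 206.2] [13.1  3.1] 87.7
side 11 0.048 [217.9 151.4] [453.4 207.3] [453.6 206.8] [13.1  6.3] 86.9
side 11 0.056 [217.9 151.4] [453.6 199.7] [453.8 199.2] [13.   6.2] 86.9
```

View pics/rod.png

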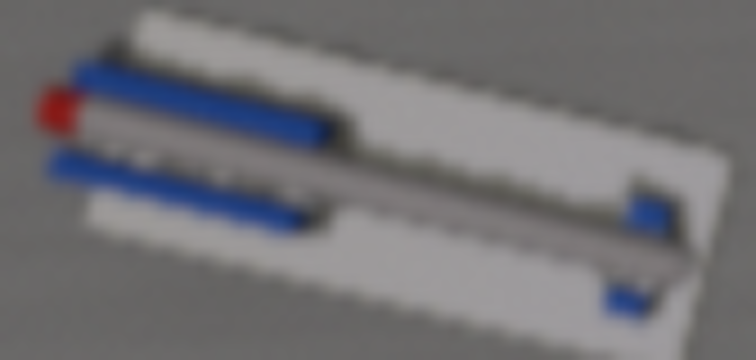

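Trough, fork and base all agree. The rod's axis runs along about (-0.27, -0.963), with the rest's origin at (463, 288) mm. The block's mouth is at (567, -199) with direction (0.164, -0.986). Before planning moves I'll check the tip box's near edge.

```bash
cat > plan.py <<'E'
from h import *
TG=manip.tcp_to_grasp
def plan(g,d,s=None):
    """g grasp target (m), d horizontal rod dir; prints turn about tool x & shift in the tool frame after the turn"""
    s=s or manip.get_state(); Rt=R.from_quat(s["eef_rot"]).as_matrix()
    d=np.r_[np.asarray(d,float)[:2],0]; d/=np.linalg.norm(d)
    x=np.array([0,0,-1.]); 
    best=[]
    for sg in (1,-1):
        z=sg*d; y=np.cross(z,x); T=np.c_[x,y,z]
        rv=np.degrees(R.from_matrix(Rt.T@T).as_rotvec())
        sh=T.T@(np.asarray(g)-TG*x-s["tool_pos"])*100
        best.append((np.linalg.norm(rv),sg,rv.round(2),sh.round(2)))
    for b in sorted(best,key=lambda b:b[0]): print("tool z=%+d*rod"%b[1],"turn",b[2],"shift cm",b[3])
    return s
E
python3 - <<'E'
from plan import *; from m import *
s=manip.get_state(); print(R.from_quat(s["eef_rot"]).as_matrix().round(3))
d=np.array([-.27,-.963]); o=np.array([.463,.2878])
plan(np.r_[o+.008*d,.12],d)
t=cam("top")
print("tip/rear", ray(t,[[184.7,244.4],[112.4,226.9]],.045), ((ray(t,[[184.7,244.4],[112.4,226.9]],.045)[:,:2]-o)@d))
f=t["frame"].astype(int); m=(f[...,1]-f[...,0]>12)&roi(t,295,110,60,50); v,u=np.nonzero(m)
print(u.min(),u.max(),v.min(),v.max(), ray(t,[[u.min(),v.max()],[u.max(),v.max()]],0.0))
E
```

```text
[[-0.     0.372  0.928]
 [-0.     0.928 -0.372]
 [-1.    -0.     0.   ]]
tool z=+1*rod turn [8.385e+01 1.000e-02 1.000e-02] shift cm [12.99 31.18 12.78]
tool z=-1*rod turn [-9.615e+01 -1.000e-02  1.000e-02] shift cm [ 12.99 -31.18 -12.78]
tip/rear [[0.43805924 0.19545727 0.045     ]
 [0.49059685 0.38933111 0.045     ]] [ 0.09566006 -0.1052256 ]
304 343 122 148 [[ 0.70129616 -0.14406121  0.        ]
 [ 0.69841781 -0.25680299  0.        ]]
```

The tip box starts at x ≈ 0.70 m, well clear. The rod spans -105 to +96 mm along the rest's axis, so its middle sits about 5 mm behind the rest's origin. Turning first.

>>> servo_tool(moves=[8.385,0,0,0,0,0,6,8.385,0,0,0,0,0,6,8.385,0,0,0,0,0,6,8.385,0,0,0,0,0,6,8.385,0,0,0,0,0,6,8.385,0,0,0,0,0,6,8.385,0,0,0,0,0,6,8.385,0,0,0,0,0,6,8.385,0,0,0,0,0,6,8.385,0,0,0,0,0,6], grip_force=40)

```text
time: 1.45
tool_pos: [0.1951, 0.4874, 0.2313]
eef_rot: [-0.565, -0.425, 0.565, -0.425]
wrist_force: [0.5, 0.6, 0.1]
opening: 0.0602
```

>>> servo_tool(moves=[0,0,0,0,3.12,1.28,6,0,0,0,0,3.12,1.28,6,0,0,0,0,3.12,1.28,6,0,0,0,0,3.12,1.28,6,0,0,0,0,3.12,1.28,6,0,0,0,0,3.12,1.28,6,0,0,0,0,3.12,1.28,6,0,0,0,0,3.12,1.28,6,0,0,0,0,3.12,1.28,6,0,0,0,0,3.12,1.28,5])

```text
time: 2.45
tool_pos: [0.462, 0.2789, 0.2314]
eef_rot: [0.564, 0.427, -0.563, 0.427]
wrist_force: [-0.3, 1.0, 0.1]
opening: 0.0502
```

```bash
python3 - <<'E'
from plan import *
d=np.array([-.27,-.963]); o=np.array([.463,.2878])
s=plan(np.r_[o+.008*d,.045],d); print(s["time"],s["tool_pos"],s["joint_pos"].round(2),s["wrist_force"],s["opening"])
E
```

```text
tool z=+1*rod turn [-0.01 -0.01 -0.01] shift cm [20.51 -0.15 -0.09]
tool z=-1*rod turn [ 1.7999e+02 -2.0000e-02  1.0000e-02] shift cm [20.51  0.15  0.09]
2.45 [0.46200672 0.27886218 0.2313827 ] [ 0.41  0.32 -0.11  1.14 -0.    2.25] [-0.29352912  1.04111137  0.05292522] 0.05023670349203572
```

>>> servo_tool(moves=[0,0,0,3,-0.15,-0.09,5,0,0,0,3,0,0,5,0,0,0,3,0,0,5,0,0,0,3,0,0,4,0,0,0,2,0,0,4,0,0,0,0,0,0,4])

```text
time: 3.05
tool_pos: [0.4579, 0.2803, 0.0889]
eef_rot: [-0.562, -0.428, 0.565, -0.427]
wrist_force: [0.1, -0.3, 0.7]
opening: 0.0397
```

```bash
python3 - <<'E'
from plan import *
d=np.array([-.27,-.963]); o=np.array([.463,.2878])
s=plan(np.r_[o+.008*d,.045],d); print(s["opening"])
t=cam("top"); q=cam("side")
cv2.imwrite("pics/g1.png",np.hstack([crop(t,100,190,110,90,3.6),crop(q,180,75,110,90,3.6)]))
E
```

```text
tool z=+1*rod turn [-0.01  0.18  0.21] shift cm [ 6.26  0.29 -0.06]
tool z=-1*rod turn [179.99   0.34  -0.28] shift cm [ 6.26 -0.29  0.06]
0.03972314305112988
```

View pics/g1.png

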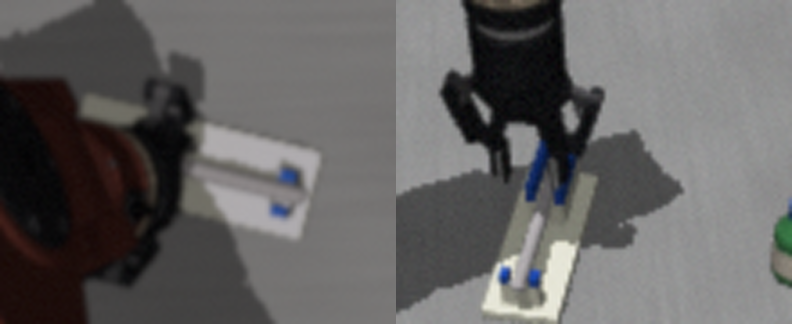

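The crops show the fingers above the free stretch just ahead of the trough, one on each side of the rod. I'll re-read the settled pose before going down.

```bash
python3 - <<'E'
from plan import *
d=np.array([-.27,-.963]); o=np.array([.463,.2878])
s=plan(np.r_[o+.008*d,.045],d); print(s["tool_pos"],s["qd"].round(3),s["joint_pos"].round(3))
E
```

```text
tool z=+1*rod turn [-0.01  0.01  0.01] shift cm [6.54 0.12 0.08]
tool z=-1*rod turn [ 1.7999e+02  1.0000e-02 -1.0000e-02] shift cm [ 6.54 -0.12 -0.08]
[0.45985766 0.28120441 0.09172822] [-0.001 -0.018  0.022  0.004  0.    -0.001] [ 0.413  0.436 -0.332  0.803 -0.     2.257]
```

>>> servo_tool(moves=[0,0,0,2,0.12,0.08,4,0,0,0,2,0,0,4,0,0,0,1.5,0,0,4,0,0,0,1,0,0,4,0,0,0,0,0,0,4,0,0,0,0,0,0,4,0,0,0,0,0,0,4])

```text
time: 3.85
tool_pos: [0.4615, 0.2804, 0.0274]
eef_rot: [0.564, 0.427, -0.563, 0.427]
wrist_force: [-0.3, -0.8, 0.1]
opening: 0.0401
```

```bash
python3 - <<'E'
from plan import *
d=np.array([-.27,-.963]); o=np.array([.463,.2878])
s=plan(np.r_[o+.008*d,.045],d); print(s["tool_pos"],s["wrist_force"])
E
```

```text
tool z=+1*rod turn [-0.   -0.06 -0.07] shift cm [ 0.11 -0.05  0.05]
tool z=-1*rod turn [ 1.8e+02 -1.2e-01  1.0e-01] shift cm [ 0.11  0.05 -0.05]
[0.46147691 0.28044231 0.02736453] [-0.25865103 -0.76938601  0.13687106]
```

>>> servo_tool(moves=[0,0,0,0,0,0,2,0,0,0,0,0,0,1,0,0,0,0,0,0,0.5,0,0,0,0,0,0,0.5,0,0,0,0,0,0,0.5,0,0,0,0,0,0,0.5,0,0,0,0,0,0,0.5], grip_force=80)

```text
time: 4.55
tool_pos: [0.4611, 0.2803, 0.027]
eef_rot: [0.564, 0.427, -0.563, 0.427]
wrist_force: [-0.6, -0.4, 5.2]
opening: 0.0117
```

>>> servo_tool(moves=[0,0,0,0,0,0,0.5,0,0,0,0,0,0,0.5,0,0,0,0,0,0,0.5])

```text
time: 4.85
tool_pos: [0.4611, 0.2803, 0.027]
eef_rot: [0.564, 0.427, -0.563, 0.427]
wrist_force: [-1.1, -0.8, 5.5]
opening: 0.0114
```

```bash
python3 - <<'E'
from plan import *
s=manip.get_state(); print(s)
q=cam("side"); cv2.imwrite("pics/g2.png",crop(q,185,85,70,90,6))
E
```

```text
{'time': 4.85, 'joint_pos': array([ 4.10587867e-01,  5.18689252e-01, -4.00441113e-01,  6.50607395e-01,
        2.06631364e-05,  2.25494540e+00]), 'qd': array([ 0.0002279 ,  0.00016382,  0.00010607,  0.00012601, -0.00259602,
        0.00010671]), 'joint_efforts': array([ 3.44495173e-02, -5.76151621e+01,  2.40600890e+01, -4.64010397e-01,
        1.72657339e-02, -6.77621132e-02]), 'tool_pos': array([0.46111552, 0.28025308, 0.02701512]), 'eef_rot': array([ 0.56387265,  0.4270716 , -0.56314179,  0.42723389]), 'wrist_force': array([-1.13322391, -0.79071408,  5.50584947]), 'ft_torque': array([-0.05477273,  0.20447001, -0.05314852]), 'opening': 0.011406954798155027}
```

View pics/g2.png

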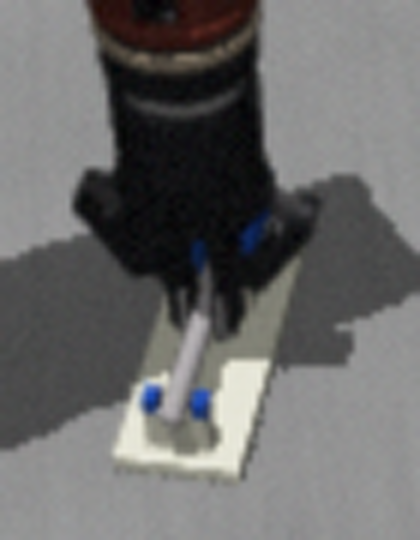

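The crop shows the rod between the fingers, with its front still in the fork. Lifting slowly.

>>> servo_tool(moves=[0,0,0,-0.5,0,0,0.5,0,0,0,-1,0,0,0.5,0,0,0,-1.5,0,0,0.5,0,0,0,-1.5,0,0,0.5,0,0,0,0,0,0,0.5,0,0,0,0,0,0,0.5,0,0,0,0,0,0,0.5])

```text
time: 5.6
tool_pos: [0.4602, 0.2798, 0.0707]
eef_rot: [-0.563, -0.427, 0.564, -0.427]
wrist_force: [-0.4, 0.2, -1.8]
opening: 0.0118
```

```bash
python3 - <<'E'
from plan import *
s=manip.get_state(); print(s["tool_pos"],s["wrist_force"],s["ft_torque"],s["opening"])
u=np.array([.1635,-.9865]);M=np.array([.5673,-.1993])
plan(np.r_[M-.152*u,.085],u)
t=cam("top");q=cam("side"); cv2.imwrite("pics/g3.png",np.hstack([crop(t,100,190,110,90,3.6),crop(q,180,75,110,90,3.6)]))
E
```

```text
[0.46021692 0.27983766 0.0707324 ] [-0.40125902  0.1690768  -1.8455672 ] [ 0.011428    0.02478108 -0.00043551] 0.011752075647583883
tool z=+1*rod turn [-25.08   0.03   0.05] shift cm [ 0.44  2.73 33.82]
tool z=-1*rod turn [ 1.5492e+02  7.0000e-02 -4.0000e-02] shift cm [  0.44  -2.73 -33.82]
```

View pics/g3.png

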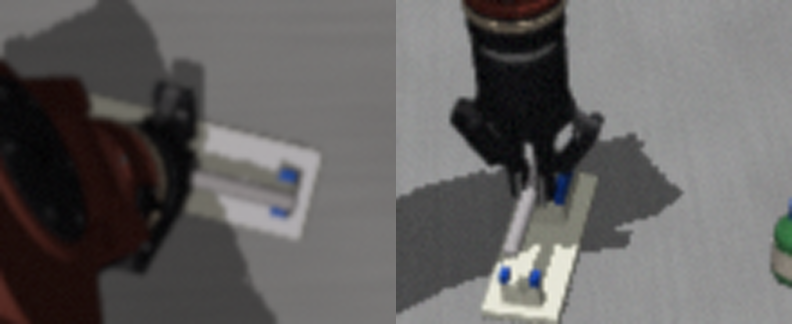

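The rod is lifted and held (-1.85 N, so about 0.19 kg), and the side crop shows it clear of the fork. Turning toward the bore and carrying it over.

>>> servo_tool(moves=[-6.27,0,0,0,0,0,0.5,-6.27,0,0,0,0,0,0.5,-6.27,0,0,0,0,0,0.5,-6.27,0,0,0,0,0,0.5,0,0,0,0,0.4,2,0.5,0,0,0,0,0.4,3,0.5,0,0,0,0,0.4,3,0.5,0,0,0,0,0.4,3,0.5,0,0,0,0,0.4,3,0.5,0,0,0,0,0.4,3,0.5])

```text
time: 6.7
tool_pos: [0.512, 0.1151, 0.0708]
eef_rot: [0.457, 0.54, -0.457, 0.539]
wrist_force: [0.5, -0.3, -2.1]
opening: 0.0117
```

>>> servo_tool(moves=[0,0,0,0,0.3,3,0.5,0,0,0,0,0,3,0.5,0,0,0,0,0,3,0.5,0,0,0,0,0,3,0.5,0,0,0,0,0,3,0.5,0,0,0,0,0,1.8,0.5,0,0,0,0,0,0,0.5,0,0,0,0,0,0,0.5,0,0,0,0,0,0,0.5])

```text
time: 7.6
tool_pos: [0.5421, -0.0481, 0.071]
eef_rot: [0.457, 0.54, -0.457, 0.539]
wrist_force: [-0.6, -0.0, -2.1]
opening: 0.0118
```

```bash
python3 - <<'E'
from plan import *
s=manip.get_state(); print(s["time"],s["tool_pos"],s["wrist_force"],s["opening"],s["joint_pos"].round(2))
u=np.array([.1635,-.9865]);M=np.array([.5673,-.1993])
plan(np.r_[M-.152*u,.085],u)
t=cam("top");q=cam("side"); g=s["tool_pos"]-TG*np.array([0,0,-1.])
tip=g+.088*np.r_[u,0]
print("pred tip px",proj(t,tip),proj(q,tip),"mouth px",proj(t,np.r_[M,.045]),proj(q,np.r_[M,.045]))
cv2.imwrite("pics/i1.png",np.hstack([crop(t,245,155,100,80,4),crop(q,215,195,100,80,4)]))
E
```

```text
7.6 [ 0.54210942 -0.04807679  0.07098157] [-0.5972026  -0.04761276 -2.14997986] 0.011813694860881982 [-0.22  0.47 -0.34  0.76  0.    1.18]
tool z=+1*rod turn [ 0.04 -0.04  0.04] shift cm [0.47 0.01 0.13]
tool z=-1*rod turn [-1.7996e+02 -7.0000e-02 -6.0000e-02] shift cm [ 0.47 -0.01 -0.13]
pred tip px [[305.5575578  197.04662363]] [[263.94605201 241.5353397 ]] mouth px [[328.43848692 192.64279832]] [[271.25870316 264.49308144]]
```

View pics/i1.png

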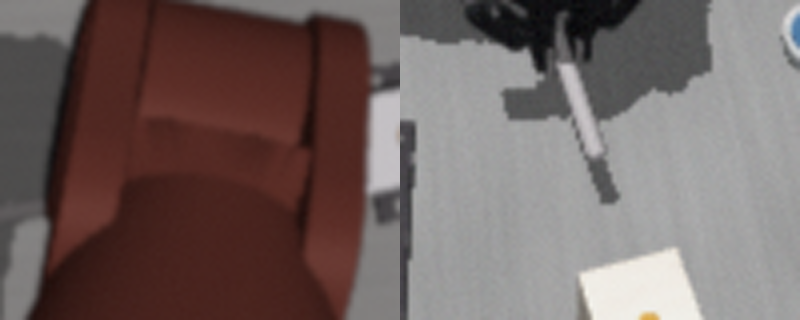

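The top view is blocked by the arm. In the side crop the rod's front is at about (264,234), roughly 7 px short of the predicted (264,241.5), so it is either pitched or has slipped. Since the side camera looks almost along the rod here, I'll turn the rod broadside to it for a moment and measure.

>>> servo_tool(moves=[-8,0,0,0,0,0,0.5,-8,0,0,0,0,0,0.5,-8,0,0,0,0,0,0.5,-8,0,0,0,0,0,0.5,-8,0,0,0,0,0,0.5,-8,0,0,0,0,0,0.5,-8,0,0,0,0,0,0.5,-8,0,0,0,0,0,0.5,0,0,0,0,0,0,0.5,0,0,0,0,0,0,0.5])

```text
time: 8.7
tool_pos: [0.5426, -0.0485, 0.0713]
eef_rot: [0.103, 0.7, -0.103, 0.7]
wrist_force: [0.1, -1.2, -1.4]
opening: 0.0119
```

```bash
python3 - <<'E'
from plan import *
s=manip.get_state(); print(s["time"],s["tool_pos"],s["wrist_force"],s["opening"],s["joint_pos"].round(2))
q=cam("side"); Rt=R.from_quat(s["eef_rot"]).as_matrix(); print(Rt.round(3))
g=s["tool_pos"]+Rt@[TG,0,0]; z=Rt[:,2]
pts=[g+a*z for a in (-.112,-.1,0,.08,.088)]
print(proj(q,pts).round(1))
cv2.imwrite("pics/i2.png",crop(q,195,165,140,80,5.5))
E
```

```text
8.7 [ 0.54256002 -0.04845526  0.07133665] [ 0.09672553 -1.18277376 -1.42592611] 0.01186335859043197 [-0.22  0.47 -0.34  0.76  0.    0.07]
[[-0.     0.289  0.957]
 [ 0.     0.957 -0.289]
 [-1.     0.    -0.   ]]
[[214.3 200.9]
 [218.6 201.6]
 [255.  207. ]
 [284.6 211.4]
 [287.6 211.8]]
```

View pics/i2.png

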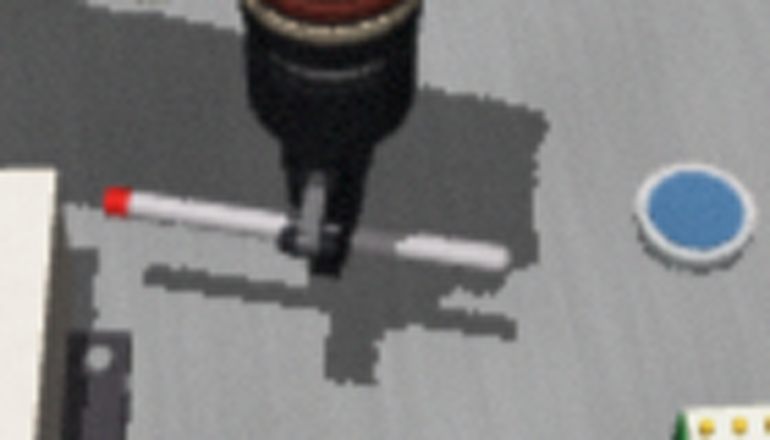

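The tip is seen at (288.1, 211.9) against a prediction of (287.6, 211.8). The rear is at (214.1, 201.0) against (214.3, 200.9). So the rod is level and sits as planned, 88 mm ahead of the grasp. The earlier mismatch was a sign slip in my pixel prediction: I put the grasp point below the TCP. Turning back and going down to bore height.

>>> servo_tool(moves=[8,0,0,0,0,0,0.5,8,0,0,0,0,0,0.5,8,0,0,0,0,0,0.5,8,0,0,0,0,0,0.5,8,0,0,0,0,0,0.5,8,0,0,0,0,0,0.5,8,0,0,0,0,0,0.5,8,0,0,0,0,0,0.5,0,0,0,0,0,0,0.5,0,0,0,0,0,0,0.5])

```text
time: 9.75
tool_pos: [0.5426, -0.0489, 0.0713]
eef_rot: [0.457, 0.54, -0.457, 0.54]
wrist_force: [-0.2, 0.3, -1.9]
opening: 0.0119
```

>>> servo_tool(moves=[0,0,0,1.5,0,0,0.5,0,0,0,1.5,0,0,0.5,0,0,0,1.4,0,0,0.5,0,0,0,0,0,2.5,0.5,0,0,0,0,0,2,0.5,0,0,0,0,0,0.5,0.5,0,0,0,0,0,0,0.5,0,0,0,0,0,0,0.5,0,0,0,0,0,0,0.5])

```text
time: 10.65
tool_pos: [0.5505, -0.0974, 0.0273]
eef_rot: [0.457, 0.54, -0.457, 0.539]
wrist_force: [-0.1, -0.3, -1.7]
opening: 0.0116
```

```bash
python3 - <<'E'
from plan import *
s=manip.get_state(); print(s["time"],s["tool_pos"],s["wrist_force"],s["opening"])
u=np.array([.1635,-.9865]);M=np.array([.5673,-.1993])
plan(np.r_[M-.088*u,.0457],u)
Rt=R.from_quat(s["eef_rot"]).as_matrix(); g=s["tool_pos"]+Rt@[TG,0,0]; z=Rt[:,2]; q=cam("side")
print(proj(q,[g+.088*z-[0,0,.0007],np.r_[M,.045],np.r_[M,.07]]))
cv2.imwrite("pics/i3.png",crop(q,235,205,70,60,8))
E
```

```text
10.65 [ 0.55051399 -0.09742672  0.02731003] [-0.05968597 -0.27102339 -1.73133058] 0.011582425389441597
tool z=+1*rod turn [ 0.07 -0.02  0.01] shift cm [ 0.03 -0.01  1.53]
tool z=-1*rod turn [-1.7993e+02 -2.0000e-02 -4.0000e-02] shift cm [ 0.03  0.01 -1.53]
[[269.58533372 259.24004437]
 [271.25870316 264.49308144]
 [271.5807832  259.87927125]]
```

View pics/i3.png

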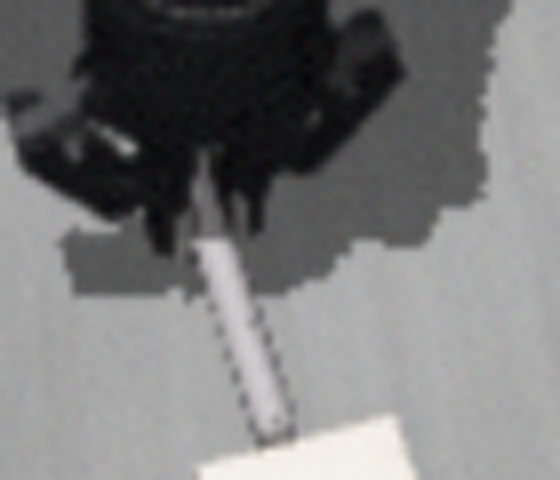

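The crop shows the rod lined up with the block. Its tip is at (269.4, 259.4), as predicted at (269.6, 259.2), and the front edge's middle is at (272, 260). The tip is about 15 mm short of the mouth. Advancing into it slowly.

>>> servo_tool(moves=[0,0,0,0.03,-0.01,0.7,0.5,0,0,0,0,0,0.4,0.5,0,0,0,0,0,0.2,0.5,0,0,0,0,0,0.2,0.5,0,0,0,0,0,0.2,0.5,0,0,0,0,0,0.2,0.5,0,0,0,0,0,0.2,0.5,0,0,0,0,0,0.2,0.5,0,0,0,0,0,0,0.5])

```text
time: 11.6
tool_pos: [0.5545, -0.1213, 0.027]
eef_rot: [0.457, 0.539, -0.457, 0.539]
wrist_force: [0.9, 0.5, -2.0]
opening: 0.0117
```

>>> servo_tool(moves=[0,0,0,0,0,0.3,0.5,0,0,0,0,0,0.3,0.5,0,0,0,0,0,0.3,0.5,0,0,0,0,0,0.3,0.5,0,0,0,0,0,0.4,0.5,0,0,0,0,0,0.4,0.5,0,0,0,0,0,0.4,0.5,0,0,0,0,0,0.4,0.5,0,0,0,0,0,0,0.5])

```text
time: 12.5
tool_pos: [0.5592, -0.1493, 0.027]
eef_rot: [0.457, 0.539, -0.457, 0.539]
wrist_force: [0.1, -0.5, -2.2]
opening: 0.0117
```

```bash
python3 - <<'E'
from plan import *
s=manip.get_state(); print(s["time"],s["tool_pos"],s["wrist_force"],s["ft_torque"],s["opening"])
u=np.array([.1635,-.9865]);M=np.array([.5673,-.1993])
plan(np.r_[M-.020*u,.0457],u)
E
```

```text
12.5 [ 0.55919649 -0.14925521  0.02702441] [ 0.07047231 -0.46082034 -2.19125395] [-0.03757933 -0.01642436  0.02141073] 0.011691140331418378
tool z=+1*rod turn [-0.03  0.01 -0.01] shift cm [ 0.   -0.02  3.07]
tool z=-1*rod turn [ 1.7997e+02 -2.0000e-02 -2.0000e-02] shift cm [ 0.    0.02 -3.07]
```

The rod is about 37 mm in with no side load. Continuing past the plunger to about 67 mm.

>>> servo_tool(moves=[0,0,0,0,0,0.3,0.5,0,0,0,0,0,0.3,0.5,0,0,0,0,0,0.3,0.5,0,0,0,0,0,0.3,0.5,0,0,0,0,0,0.3,0.5,0,0,0,0,0,0,0.5])

```text
time: 13.1
tool_pos: [0.5614, -0.164, 0.0269]
eef_rot: [0.457, 0.539, -0.458, 0.539]
wrist_force: [-0.8, 0.3, -2.9]
opening: 0.0115
```

>>> servo_tool(moves=[0,0,0,0,0,0.3,0.5,0,0,0,0,0,0.3,0.5,0,0,0,0,0,0.3,0.5,0,0,0,0,0,0.3,0.5,0,0,0,0,0,0.3,0.5,0,0,0,0,0,0,0.5,0,0,0,0,0,0,0.5])

```text
time: 13.8
tool_pos: [0.5642, -0.1793, 0.0272]
eef_rot: [0.457, 0.539, -0.458, 0.54]
wrist_force: [-0.1, -3.6, -5.2]
opening: 0.0117
```

```bash
python3 - <<'E'
from plan import *
s=manip.get_state(); print(s["time"],s["tool_pos"],s["wrist_force"],s["ft_torque"],s["opening"])
u=np.array([.1635,-.9865]);M=np.array([.5673,-.1993])
plan(np.r_[M-.020*u,.0457],u)
E
```

```text
13.8 [ 0.56422237 -0.1793006   0.02715817] [-0.10385473 -3.5957325  -5.18618405] [-0.42444432  0.05670984 -0.04569676] 0.011720854039562693
tool z=+1*rod turn [-0.04  0.1  -0.01] shift cm [ 0.02 -0.02  0.02]
tool z=-1*rod turn [ 1.7996e+02 -2.0000e-02 -1.6000e-01] shift cm [ 0.02  0.02 -0.02]
```

>>> servo_tool(moves=[0,0,0,0,0,0.15,0.5,0,0,0,0,0,0.15,0.5,0,0,0,0,0,0.15,0.5])

```text
time: 14.1
tool_pos: [0.5645, -0.1822, 0.0269]
eef_rot: [0.457, 0.54, -0.457, 0.539]
wrist_force: [-0.4, 3.6, -4.8]
opening: 0.0117
```

>>> servo_tool(moves=[0,0,0,0,0,0,0.5,0,0,0,0,0,0,0.5])

```text
time: 14.3
tool_pos: [0.5647, -0.1829, 0.027]
eef_rot: [0.457, 0.539, -0.457, 0.539]
wrist_force: [-1.3, 1.7, -5.4]
opening: 0.0116
```

```bash
python3 - <<'E'
from plan import *
s=manip.get_state(); print(s["time"],s["tool_pos"],s["wrist_force"],s["ft_torque"],s["opening"])
u=np.array([.1635,-.9865]);M=np.array([.5673,-.1993])
plan(np.r_[M-.020*u,.0457],u)
q=cam("side");t=cam("top");z=np.r_[u,0];
g=s["tool_pos"]+[0,0,-TG]
print(proj(q,g-z*.112),proj(q,g-z*.1), proj(t,g-z*.1))
cv2.imwrite("pics/i4.png",crop(q,220,170,70,110,5))
from m import red
for n,c in (("s",q),("t",t)):
    m=roi=np.zeros((384,512),bool); 
    if n=="s": m[180:250,230:300]=1
    else: m[170:230,230:330]=1
    try:
        p,k=red(c,m); print(n,p,k)
    except Exception as e: print(e)
E
```

```text
14.3 [ 0.56470262 -0.18291862  0.02703377] [-1.30460313  1.74979377 -5.35511958] [ 0.24449435  0.14090114 -0.03528094] 0.011584283166133127
tool z=+1*rod turn [-0.01  0.03  0.  ] shift cm [ 0.   -0.01 -0.34]
tool z=-1*rod turn [ 1.7999e+02  0.0000e+00 -5.0000e-02] shift cm [0.   0.01 0.34]
[[257.40290447 223.34952171]] [[258.61689564 226.92806963]] [[286.81737048 200.68670493]]
s [270.25256975 201.20998532] 681
t [284.375 200.75 ] 16
```

The top view finds the red band at (284.4, 200.8), about where expected, so the rod hasn't slipped. It is roughly 71 mm in and drags lightly at the plunger. Letting go and looking.

>>> servo_tool(moves=[0,0,0,0,0,0,1.5,0,0,0,0,0,0,2.5,0,0,0,0,0,0,4,0,0,0,0,0,0,4,0,0,0,0,0,0,4])

```text
time: 14.9
tool_pos: [0.5649, -0.1828, 0.0272]
eef_rot: [0.457, 0.539, -0.457, 0.54]
wrist_force: [0.7, 0.6, -0.0]
opening: 0.0398
```

```bash
python3 - <<'E'
from plan import *
s=manip.get_state(); print(s["time"],s["tool_pos"],s["wrist_force"],s["opening"])
q=cam("side");t=cam("top")
cv2.imwrite("pics/i5.png",np.hstack([crop(t,260,165,80,60,5),crop(q,230,190,80,60,5)]))
E
```

```text
14.9 [ 0.56488374 -0.18279246  0.02721848] [ 0.70564786  0.56986964 -0.02001687] 0.0397997961170347
```

View pics/i5.png

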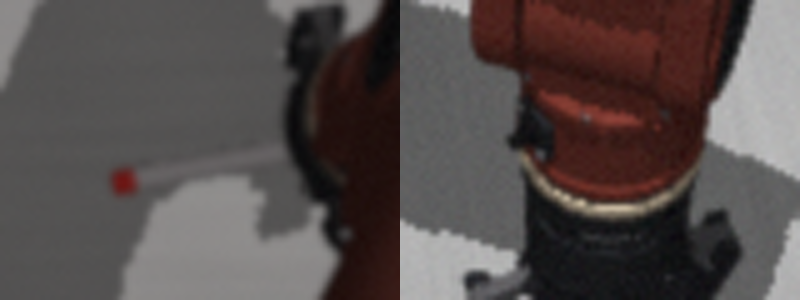

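The red end is at (284.8, 201.4) and the rod stays put after release. Moving back 9 cm and taking it near the red end.

>>> servo_tool(moves=[0,0,0,0.08,0,-1,4,0,0,0,0,0,-2,4,0,0,0,0,0,-2,4,0,0,0,0,0,-2,4,0,0,0,0,0,-1.5,4,0,0,0,0,0,-0.5,4,0,0,0,0,0,0,4,0,0,0,0,0,0,4,0,0,0,0,0,0,4])

```text
time: 15.9
tool_pos: [0.5502, -0.0945, 0.0262]
eef_rot: [0.457, 0.539, -0.457, 0.539]
wrist_force: [0.3, -0.2, 0.5]
opening: 0.0398
```

```bash
python3 - <<'E'
from plan import *
s=manip.get_state(); print(s["time"],s["tool_pos"],s["wrist_force"],s["opening"])
u=np.array([.1635,-.9865]);M=np.array([.5673,-.1993])
plan(np.r_[M-.107*u,.0447],u)
E
```

```text
15.9 [ 0.55020938 -0.09452862  0.02623898] [ 0.33761779 -0.19607049  0.49986184] 0.03982104809382913
tool z=+1*rod turn [-0.04  0.02 -0.02] shift cm [ 0.02 -0.03 -0.08]
tool z=-1*rod turn [ 1.7996e+02 -3.0000e-02 -3.0000e-02] shift cm [0.02 0.03 0.08]
```

>>> servo_tool(moves=[0,0,0,0,0,0,2,0,0,0,0,0,0,1,0,0,0,0,0,0,0.5,0,0,0,0,0,0,0.5,0,0,0,0,0,0,0.5,0,0,0,0,0,0,0.5,0,0,0,0,0,0,0.5,0,0,0,0,0,0,0.5], grip_force=80)

```text
time: 16.7
tool_pos: [0.5501, -0.0943, 0.0263]
eef_rot: [0.457, 0.539, -0.458, 0.54]
wrist_force: [0.6, -5.5, 0.4]
opening: 0.0118
```

>>> servo_tool(moves=[0,0,0,0,0,0.3,0.5,0,0,0,0,0,0.3,0.5,0,0,0,0,0,0.3,0.5,0,0,0,0,0,0.3,0.5,0,0,0,0,0,0.3,0.5,0,0,0,0,0,0.3,0.5])

```text
time: 17.3
tool_pos: [0.5521, -0.1096, 0.0259]
eef_rot: [0.458, 0.541, -0.456, 0.538]
wrist_force: [-1.0, 8.2, 1.7]
opening: 0.0115
```

```bash
cat > st.py <<'E'
from plan import *
u=np.array([.1635,-.9865]);M=np.array([.5673,-.1993])
F=[];s=manip.get_state()
print("t",s["time"],"open",s["opening"],"F",s["wrist_force"].round(1),"push",round(-s["wrist_force"][:2]@u,1),"T",s["ft_torque"].round(2))
a=(s["tool_pos"][:2]-M)@u; print("grasp from mouth mm",round(a*1e3,1),"lat",round((s["tool_pos"][:2]-M)@[-u[1],u[0]]*1e3,1),"z",s["tool_pos"][2])
E
python3 st.py
```

```text
t 17.3 open 0.011456745376292465 F [-1.   8.2  1.7] push 8.3 T [1.3  0.23 0.03]
grasp from mouth mm -91.0 lat -0.3 z 0.025865648390806958
```

The rod is gripped near the red end and pushing freely, with about 8 N in motion, about 86 mm in. I'll estimate the stop's depth from the knob's front edge in the saved images so I know where to slow down.

```bash
python3 - <<'E'
from m import *
u=np.array([.1635,-.9865]);M=np.array([.5673,-.1993])
for n,box in (("top",(380,170,20,22)),("side",(280,315,25,25))):
    c=cam(n); f=cv2.imread(f"pics/{n}0.png")[:,:,::-1].astype(int); 
    m=(f.max(2)<45)&roi({"frame":f},*box); v,uu=np.nonzero(m)
    P=np.c_[uu,v]
    for z in (.045,.052,.059):
        a=(ray(c,P,z)[:,:2]-M)@u*1000; l=(ray(c,P,z)[:,:2]-M)@np.array([-u[1],u[0]])*1000
        b=np.abs(l)<8
        print(n,z,len(P),"along",a.min().round(1),a.max().round(1),"mid",a[b].min().round(1),a[b].max().round(1),"lat",l.min().round(1),l.max().round(1))
E
```

```text
top 0.045 34 along 166.3 179.6 mid 166.3 179.6 lat -11.2 11.5
top 0.052 34 along 163.6 176.8 mid 166.7 176.8 lat -11.3 11.2
top 0.059 34 along 161.0 174.1 mid 164.0 174.1 lat -11.5 10.9
side 0.045 81 along 162.4 180.3 mid 163.3 180.3 lat -13.5 12.2
side 0.052 81 along 164.4 182.2 mid 165.3 182.2 lat -14.6 10.9
side 0.059 81 along 166.5 184.1 mid 166.5 184.1 lat -15.8 9.5
```

>>> servo_tool(moves=[0,0,0,0,0,0.3,0.5,0,0,0,0,0,0.3,0.5,0,0,0,0,0,0.3,0.5,0,0,0,0,0,0.3,0.5,0,0,0,0,0,0.2,0.5,0,0,0,0,0,0.1,0.5,0,0,0,0,0,0.05,0.5,0,0,0,0,0,0.05,0.5,0,0,0,0,0,0.05,0.5,0,0,0,0,0,0.05,0.5])

```text
time: 18.4
tool_pos: [0.5551, -0.1267, 0.026]
eef_rot: [0.458, 0.541, -0.456, 0.539]
wrist_force: [-2.3, 8.1, 3.4]
opening: 0.0116
```

```bash
python3 st.py
```

```text
t 18.4 open 0.01162300856424273 F [-2.3  8.1  3.4] push 8.4 T [1.34 0.25 0.02]
grasp from mouth mm -73.7 lat -0.2 z 0.025999503081553122
```

The knob puts the stop at roughly 120 mm in. I'm at about 104 mm, and the steady drag is 8.4 N. Creeping on.

>>> servo_tool(moves=[0,0,0,0,0,0.1,0.5,0,0,0,0,0,0.1,0.5,0,0,0,0,0,0.1,0.5,0,0,0,0,0,0.1,0.5,0,0,0,0,0,0.1,0.5,0,0,0,0,0,0.1,0.5,0,0,0,0,0,0.1,0.5,0,0,0,0,0,0.05,0.5,0,0,0,0,0,0.05,0.5,0,0,0,0,0,0.05,0.5])

```text
time: 19.4
tool_pos: [0.5564, -0.135, 0.026]
eef_rot: [0.458, 0.541, -0.456, 0.539]
wrist_force: [-1.0, 7.6, 4.0]
opening: 0.0115
```

```bash
python3 st.py
```

```text
t 19.4 open 0.011490614320741076 F [-1.   7.6  4. ] push 7.7 T [1.36 0.32 0.  ]
grasp from mouth mm -65.2 lat -0.2 z 0.02600556565843506
```

Depth is about 112 mm. Now small steps of 0.5 mm, with the force checked every few rows.

>>> servo_tool(moves=[0,0,0,0,0,0.05,0.5,0,0,0,0,0,0.05,0.5,0,0,0,0,0,0.05,0.5,0,0,0,0,0,0.05,0.5])

```text
time: 19.8
tool_pos: [0.5567, -0.1369, 0.026]
eef_rot: [0.458, 0.541, -0.456, 0.539]
wrist_force: [-1.6, 7.1, 2.8]
opening: 0.0118
```

>>> servo_tool(moves=[0,0,0,0,0,0.05,0.5,0,0,0,0,0,0.05,0.5,0,0,0,0,0,0.05,0.5])

```text
time: 20.1
tool_pos: [0.557, -0.1384, 0.0261]
eef_rot: [0.458, 0.541, -0.456, 0.539]
wrist_force: [-1.6, 8.0, 4.4]
opening: 0.0114
```

>>> servo_tool(moves=[0,0,0,0,0,0.04,0.5,0,0,0,0,0,0.04,0.5,0,0,0,0,0,0.04,0.5])

```text
time: 20.4
tool_pos: [0.5572, -0.1396, 0.0261]
eef_rot: [0.458, 0.541, -0.456, 0.539]
wrist_force: [-2.1, 8.0, 3.8]
opening: 0.0115
```

>>> servo_tool(moves=[0,0,0,0,0,0.03,0.5,0,0,0,0,0,0.03,0.5,0,0,0,0,0,0.03,0.5])

```text
time: 20.7
tool_pos: [0.5573, -0.1404, 0.026]
eef_rot: [0.458, 0.541, -0.456, 0.539]
wrist_force: [-2.1, 7.7, 4.7]
opening: 0.0114
```

>>> servo_tool(moves=[0,0,0,0,0,0.03,0.5,0,0,0,0,0,0.03,0.5,0,0,0,0,0,0.03,0.5])

```text
time: 21.0
tool_pos: [0.5575, -0.1413, 0.026]
eef_rot: [0.458, 0.541, -0.456, 0.539]
wrist_force: [-2.7, 8.4, 4.7]
opening: 0.0112
```

>>> servo_tool(moves=[0,0,0,0,0,0.03,0.5,0,0,0,0,0,0.03,0.5,0,0,0,0,0,0.03,0.5])

```text
time: 21.3
tool_pos: [0.5576, -0.1422, 0.026]
eef_rot: [0.458, 0.541, -0.456, 0.539]
wrist_force: [-1.4, 7.5, 4.0]
opening: 0.0113
```

>>> servo_tool(moves=[0,0,0,0,0,0.03,0.5,0,0,0,0,0,0.03,0.5,0,0,0,0,0,0.03,0.5])

```text
time: 21.6
tool_pos: [0.5578, -0.143, 0.0261]
eef_rot: [0.458, 0.541, -0.456, 0.539]
wrist_force: [-1.1, 7.9, 4.1]
opening: 0.012
```

>>> servo_tool(moves=[0,0,0,0,0,0.03,0.5,0,0,0,0,0,0.03,0.5,0,0,0,0,0,0.03,0.5])

```text
time: 21.9
tool_pos: [0.5578, -0.1433, 0.026]
eef_rot: [0.458, 0.541, -0.456, 0.538]
wrist_force: [-1.8, 11.3, 5.9]
opening: 0.0118
```

Contact: the force has risen and the tool has almost stopped, at a depth of about 121 mm as the knob suggested. Building up the push in small steps.

>>> servo_tool(moves=[0,0,0,0,0,0.03,0.5,0,0,0,0,0,0.03,0.5,0,0,0,0,0,0.02,0.5,0,0,0,0,0,0,0.5])

```text
time: 22.3
tool_pos: [0.5578, -0.1433, 0.026]
eef_rot: [0.458, 0.542, -0.455, 0.538]
wrist_force: [-2.5, 13.2, 6.7]
opening: 0.0115
```

>>> servo_tool(moves=[0,0,0,0,0,0.05,0.5,0,0,0,0,0,0.05,0.5,0,0,0,0,0,0,0.5])

```text
time: 22.6
tool_pos: [0.5577, -0.1434, 0.0259]
eef_rot: [0.458, 0.542, -0.455, 0.538]
wrist_force: [-2.8, 17.6, 8.0]
opening: 0.0114
```

```bash
python3 st.py
```

```text
t 22.6 open 0.011355289596198357 F [-2.8 17.6  8. ] push 17.9 T [3.47 0.49 0.04]
grasp from mouth mm -56.7 lat -0.3 z 0.025941859649516796
```

>>> servo_tool(moves=[0,0,0,0,0,0.05,0.5,0,0,0,0,0,0.04,0.5,0,0,0,0,0,0,0.5,0,0,0,0,0,0,0.5])

```text
time: 23.0
tool_pos: [0.5577, -0.1434, 0.0259]
eef_rot: [0.458, 0.543, -0.454, 0.537]
wrist_force: [-2.7, 21.9, 9.7]
opening: 0.0119
```

```bash
python3 st.py
```

```text
t 23.0 open 0.01186540988399199 F [-2.7 21.9  9.7] push 22.0 T [ 4.14  0.44 -0.08]
grasp from mouth mm -56.7 lat -0.4 z 0.025936335816581644
```

The push is 22 N at the wrist, about 14 N on the stop beyond the 8 N drag. Holding it for a moment.

>>> servo_tool(moves=[0,0,0,0,0,0,0.5,0,0,0,0,0,0,0.5,0,0,0,0,0,0,0.5,0,0,0,0,0,0,0.5,0,0,0,0,0,0,0.5,0,0,0,0,0,0,0.5,0,0,0,0,0,0,0.5,0,0,0,0,0,0,0.5,0,0,0,0,0,0,0.5,0,0,0,0,0,0,0.5])

```text
time: 24.0
tool_pos: [0.5577, -0.1434, 0.0259]
eef_rot: [0.458, 0.543, -0.454, 0.537]
wrist_force: [-1.7, 20.9, 9.2]
opening: 0.0115
```

```bash
python3 st.py
```

```text
t 24.0 open 0.011506167578933192 F [-1.7 20.9  9.2] push 20.9 T [ 4.16  0.46 -0.05]
grasp from mouth mm -56.7 lat -0.3 z 0.025906795813882468
```

Held for 1 s at 21–22 N. Easing the spring-back off without pulling, then opening.

>>> servo_tool(moves=[0,0,0,0,0,-0.1,0.5,0,0,0,0,0,-0.1,0.5,0,0,0,0,0,-0.1,0.5,0,0,0,0,0,-0.05,0.5,0,0,0,0,0,0,0.5])

```text
time: 24.5
tool_pos: [0.5578, -0.1433, 0.026]
eef_rot: [0.458, 0.541, -0.456, 0.539]
wrist_force: [-1.9, 7.2, 3.3]
opening: 0.0111
```

```bash
python3 st.py
```

```text
t 24.5 open 0.011061256090262787 F [-1.9  7.2  3.3] push 7.5 T [ 1.33  0.32 -0.04]
grasp from mouth mm -56.8 lat -0.2 z 0.026045892263716935
```

>>> servo_tool(moves=[0,0,0,0,0,-0.1,0.5,0,0,0,0,0,-0.03,0.5,0,0,0,0,0,0,0.5,0,0,0,0,0,0,1.5,0,0,0,0,0,0,2.5,0,0,0,0,0,0,4,0,0,0,0,0,0,4,0,0,0,0,0,0,4])

```text
time: 25.3
tool_pos: [0.5583, -0.1439, 0.0262]
eef_rot: [0.457, 0.539, -0.457, 0.539]
wrist_force: [0.3, 0.4, 0.1]
opening: 0.0401
```

>>> servo_tool(moves=[0,0,0,-1,0,0,4,0,0,0,-2,0,0,4,0,0,0,-3,0,0,4,0,0,0,-3,0,0,4,0,0,0,-3,0,-2,4,0,0,0,0,0,-4,4,0,0,0,0,0,-4,4,0,0,0,0,0,-4,4,0,0,0,0,0,-4,4,0,0,0,0,0,-4,4])

```text
time: 26.3
tool_pos: [0.522, 0.0747, 0.1472]
eef_rot: [0.458, 0.539, -0.457, 0.54]
wrist_force: [-0.2, -0.0, -0.3]
opening: 0.0402
```

>>> servo_tool(moves=[0,0,0,0,0,-3,4,0,0,0,0,0,-2,4,0,0,0,0,0,0,4,0,0,0,0,0,0,4])

```text
time: 26.7
tool_pos: [0.5142, 0.1226, 0.1468]
eef_rot: [0.457, 0.539, -0.457, 0.54]
wrist_force: [-0.5, -0.3, 0.5]
opening: 0.0401
```

```bash
python3 st.py; python3 - <<'E'
from m import *
u=np.array([.1635,-.9865]);M=np.array([.5673,-.1993])
t=cam("top");q=cam("side")
for n,c,b in (("t",t,(290,180,45,30)),("s",q,(245,225,35,40))):
    try:
        p,k=red(c,roi(c,*b)); w=ray(c,p,.048)[0]; print(n,p,k,w,"along mm",(w[:2]-M)@u*1000)
    except Exception as e: print(n,e)
cv2.imwrite("pics/e1.png",np.vstack([np.hstack([crop(t,280,150,120,70,3.3),crop(q,225,215,120,70,3.3)]),cv2.resize(np.hstack([t["frame"],q["frame"]])[:,:,::-1],(792,297))]))
E
```

```text
t 26.7 open 0.040134098801659975 F [-0.5 -0.3  0.5] push -0.2 T [-0.07  0.02 -0.05]
grasp from mouth mm -326.2 lat 0.3 z 0.1467755454674798
t [302.  197.5] 18 [ 0.55578613 -0.1257832   0.048     ] along mm -74.40684522189589
s [262.47368421 239.52631579] 19 [ 0.55376327 -0.12591973  0.048     ] along mm -74.60289307764977
```

View pics/e1.png

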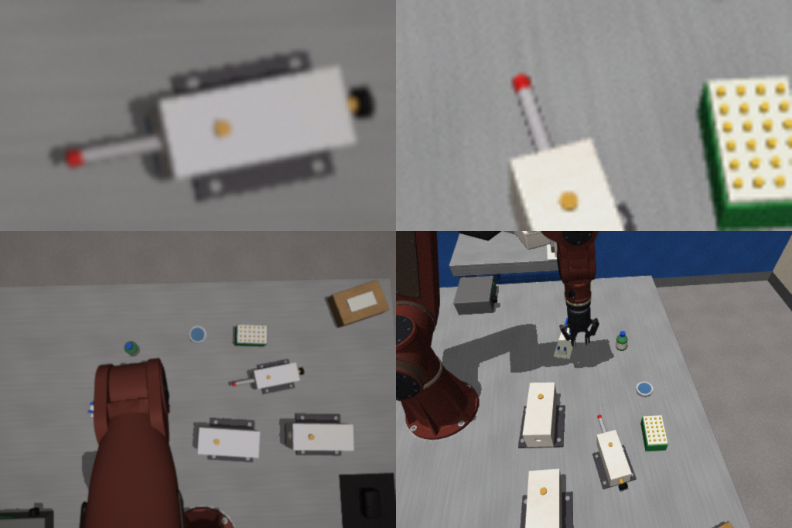

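The rod sits in the bore with its red end at top pixel (302, 197.5). The band is 74.5 mm outside the mouth in both views, so the front is about 120 mm in. The dish, bottle and tip box are where they were, and the gripper is clear.

```bash
python3 -c "
from station import manip; print(manip.job_done())"
```

```text
the job is handed in; nothing more can be done
None
```

The rod is seated against the depth stop and released, and the job was handed in at about 27 s on the robot's clock.

- **First insertion:** I lifted the rod off its rest and put its bevelled end into the bore of the 150 x 64 mm block. I let go about 71 mm in, past the spring plunger.
- **Final push:** I took the rod again 9 cm further back, near the red end, and pushed until it met the stop at about 121 mm. The wrist read 21–22 N for 1 s. The moving drag was about 8 N, so about 13–14 N was on the stop. I then eased off and opened the gripper.

**Last checks:**
- Both cameras put the red band 74.5 mm outside the mouth, so the rod's front is about 120 mm in. Force contact gave 121 mm, and the knob's position suggested about 120 mm.
- The gripper was clear, with the wrist force near zero.
- The dish, bottle and tip box looked unmoved by eye in the final picture; I did not measure them.

**What disagreed:**
- **Tip prediction:** one predicted tip position was 7 px off because of a sign error in my script. A broadside look confirmed the rod was held level and as planned.
- **Gripper opening:** it read about 11.6 mm on the 14 mm rod throughout. I never found out why, but the grip did not slip.
- **Vertical load:** the wrist also showed 9–10 N vertically during the final push, so the drag, and with it the stop force, is only known to within a newton or two.

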